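# Restock the shoemaker's bench caddy

## Task

Restock the bench caddy with the full stock lying about on the bench: lay both wound reels of thread crosswise in the sloping chute so that they roll down to its front stop, one behind the other, stand the lidded paste jar upright in the round well of the wooden block, and set the lidded tack tin flat, lid up, in the steel tray. Set the glass jar down gently in its well, do not drop it. Leave the empties - the bare reel, the open jar and the open tin - where they are.

Things in the scene. Friction and masses are not known exactly. Their poses are not given: they have to be found in the camera images.
- thread_reel_1: Full reel of cream thread lying on its side, 72 mm long: two wooden flanges, 54 mm in diameter and 4 mm thick, and the thread wound between them to 45 mm diameter. 120 g. Rolls freely. Origin: its middle, on the axis (27 mm above the bench as it lies); x along the axis, y and z turn as it rolls.
- thread_reel_2: Second full reel of thread, same as thread_reel_1 and interchangeable with it.
- empty_reel: Look-alike: a bare reel lying on its side, the same flanges (54 mm) and length (72 mm), but with only the thin 17 mm wooden core between them. Origin and axes as for the full reels. Stays where it is; it rolls freely if pushed.
- paste_jar: Full jar of paste, amber glass, with a bright steel screw lid, standing upright: 56 mm in diameter (lid the same), 72 mm tall with its lid (the lid is the top 13 mm), about 220 g. Origin: centre of its underside; z up.
- empty_jar: Look-alike: the same amber glass jar, empty and without a lid, so open at the top: 56 mm in diameter, 60 mm tall. Origin: centre of its underside. Stays where it is.
- tack_tin: Full tack tin, a small rectangular metal box with its steel lid on, lying flat, lid up: 60 x 42 mm and 28 mm tall, about 150 g. Origin: centre of its underside; x along its 60 mm length; z up.
- empty_tin: Look-alike: the base of such a tin, empty and open at the top: 59 x 41 mm, 22 mm tall. Origin: centre of its underside. Stays where it is.
- reel_chute: Sloping plywood chute in the caddy. Origin: centre of underside, 8 mm above the bench; x along its 165 mm length, away from the robot; y across (96 mm wide). Floor rises 9 deg from z = 10 mm at the front to 36 mm at the open back; side walls 22 mm high, 88 mm apart; stop 36 mm high. A reel let go across it at x = 20 to 40 mm rolls down: the first to x = -50, z = 43, the next to x = 4, z = 51 mm.
- jar_block: Wooden block 40 mm high in the caddy. Origin: centre of underside, 8 mm above the bench; x along its 165 mm length, away from the robot; y across (96 mm wide). Round well 76 mm in diameter, 28 mm deep (floor at z = 12 mm), centred at x = 12 mm, y = 0. The two 15 mm holes near its front edge are for brushes and stay empty.
- tin_tray: Rectangular open steel tray, 25 mm high, 155 x 86 mm inside, floor at z = 5 mm. Origin: centre of underside, 8 mm above the bench; x along its 165 mm length, away from the robot; y across (96 mm wide). The three inserts (chute, block, tray) stand side by side in any order in a plywood caddy 183 x 312 mm, whose front and back walls are 36 mm and end walls 60 mm high.

How it is judged:
By the outcome, as a careful person would: the job done as asked, in the order asked, and still so for the second after the job is handed in, with the robot touching nothing.
It also fails if it takes over 120 s, if anything falls off the work surface, if the arm or the gripper's body presses on something with over 40 N, if the wrist force passes 120 N, or if a joint passes its speed limit or range.

## Robot

A 6-joint arm with a two-finger parallel gripper is mounted at the origin on the work surface. World frame = base frame: x ahead of the robot, y to its left, z up, the work surface at z = 0. Lengths are in m, angles in degrees, forces in N, time in s.
With the tool pointing down it reaches from about 0.4 to 0.825 m from the base axis. Payload 7 kg.
Tool frame: the origin (TCP) lies midway between the tips of the shut fingers; the grasp point (between the pads) lies 19 mm behind it; z points along the fingers, x is the direction in which the jaws open and shut, and the axes are right-handed (so a half turn about z gives the same grasp; the last joint's range is limited). The gripper opens to 88 mm and grips with 3 to 60 N. Pads are 19 mm wide; open, the fingers measure 130 mm over their backs; the gripper's body (78 mm by 193 mm) begins 47 mm behind the grasp point.
Start: joints at [-48.868, 20.546, 0.682, 0, -70.136, -16.507], TCP at [0.281, -0.614, 0.227] pointing down, gripper open.
Joint ranges: [-176.03, 176.03], [-82.01, 121.73], [-58.28, 71.71], [-173.87, 95.51], [-174.79, -0.11], [-173.66, 173.66]. Speed limits (degrees/s): [136.94, 136.94, 172.46, 180, 180, 180].

## Interface

Orientations are given as [roll, pitch, yaw] about the fixed x, y, z axes, in that order (R = Rz(yaw) Ry(pitch) Rx(roll)).
In Python, from plant import * gives the robot as it stands. The module is installed in compiled form; this text tells all that it offers.
- The arm moves only by the shell command python3 -m pendant 'ROWS' [OPENING]. ROWS is JSON, a list that holds one entry, the list of rows, each a list of 6 numbers: the shift along the world's x, y, z in mm, then the turn, a rotation vector about the world's x, y, z in degrees. A call has 1 to 10 rows; each row is the pose to reach, as a shift and turn from the pose commanded when the call began; what a row does not reach only later rows make up. A row lasts 1/8 s, in which the tool goes at most 62.5 mm and 10.7 degrees, less where a joint would pass 70% of its speed; a pose out of reach is approached as far as the arm can. A call with a gripper value outside its range is refused whole. OPENING is the closure, from -1 (fully open) to 1 (shut), set as the call begins (- or left out, the last holds). The fingers move at their own pace and stop on an object; the grip force is fixed at half the most. Time passes only in rows, so rows that repeat a pose let the fingers close. It gives the time, the measured TCP pose, the force and the opening at its end, in the units of the state.
- get_obs(): the state, without advancing time (a new reading comes with each control period).
- snapshot(name): name is "side" or "top"; returns a dict with "pixels" (400x640x3 uint8, red, green, blue), "depth" (400x640 float32, m along the optical axis (not along the pixel's ray), 0 where there is no reading), "fx", "fy", "cx", "cy" (pixels), "pose" (4x4, takes a point from camera to world coordinates). Camera axes: x right, y down, z forward; pixel columns grow to the right and rows downward; lengths in m; the calibration is good to about 2 mm. A picture is of the moment at which its call begins.
- close_job(): hands the job in, once; it reports no verdict.
The state is a dict: "clock": time; "joint_pos": joint angles; "qvel": joint speeds; "tau": joint torques, N m; "tool_pos": TCP position; "orientation": TCP orientation; "force": force on the tool from outside, world axes, zero at the start; "moment": the same for the moment, N m; "opening": finger opening in m.
Only numpy, scipy, OpenCV 4.12 (cv2) and the standard library are available. Lean on these libraries where they do the work, as an engineer would, in place of code of your own. Each camera call takes 0.05 s, during which the arm holds its last target. There are 200 camera calls.

## Working session

There is one attempt and no reset: what is moved stays moved. The work goes in short steps, Python scripts to look and compute and a shell command to move; the robot and the scene stay as the last step left them, time stands still between calls to the robot, and variables do not carry over. Pictures are saved under pics/ and viewed, about 12 in all and at most 16, crops included, and the job is handed in when it is done.

```bash
mkdir -p pics
cat > h.py <<'E'
from plant import *
import numpy as np, cv2
def snap(n,f=None):
    s=snapshot(n)
    if f: cv2.imwrite('pics/'+f,cv2.cvtColor(s['pixels'],cv2.COLOR_RGB2BGR))
    return s
def cloud(s):
    v,u=np.mgrid[0:400,0:640]; d=s['depth']
    P=np.stack([(u-s['cx'])/s['fx']*d,(v-s['cy'])/s['fy']*d,d],-1)
    T=s['pose']; P=P@T[:3,:3].T+T[:3,3]; P[d==0]=np.nan
    return P
def ray(s,u,v,z):
    T=s['pose']; r=T[:3,:3]@np.array([(u-s['cx'])/s['fx'],(v-s['cy'])/s['fy'],1]); o=T[:3,3]
    return o+r*(z-o[2])/r[2]
E
python3 - <<'E'
from h import *
for n in('top','side'):
    s=snap(n,n+'1.png'); np.savez(''+n+'1.npz',**s); print(n,s['fx'],s['pose'].round(3).tolist())
o=get_obs(); print(o)
E
```

```text
top 361.5031154407694 [[0.019, -0.997, 0.077, 0.486], [-1.0, -0.019, -0.002, -0.042], [0.004, -0.076, -0.997, 1.103], [0.0, 0.0, 0.0, 1.0]]
side 402.4023334923054 [[-0.983, -0.098, 0.155, 0.383], [-0.183, 0.513, -0.838, 0.898], [0.003, -0.853, -0.523, 0.653], [0.0, 0.0, 0.0, 1.0]]
{'clock': 0.1, 'joint_pos': array([-4.88662667e+01,  2.05882258e+01,  6.38335391e-01, -1.69439116e-02,
       -7.01360626e+01, -1.65064054e+01]), 'qvel': array([ 0.07847272, -0.10592236,  0.06215837,  0.09935017, -0.03471281,
        0.09414571]), 'tau': array([ 6.18360718e-04, -5.84162486e+01,  2.93752670e+01,  7.01551527e+00,
        1.01989068e-02, -3.63406184e-05]), 'tool_pos': array([ 0.28106151, -0.61321399,  0.22570355]), 'orientation': array([-1.79990849e+02, -8.69367414e-02,  1.14621552e+02]), 'force': array([-0.35141055, -0.39973056, -0.42588911]), 'moment': array([ 0.01685953, -0.02158957,  0.00110131]), 'opening': 0.08751007405481391}
```

View pics/top1.png

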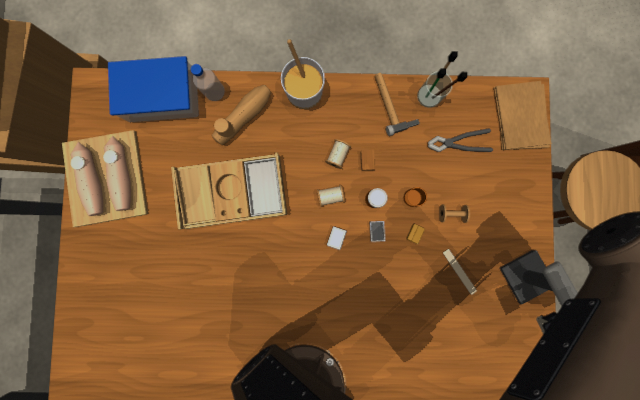

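View pics/side1.png

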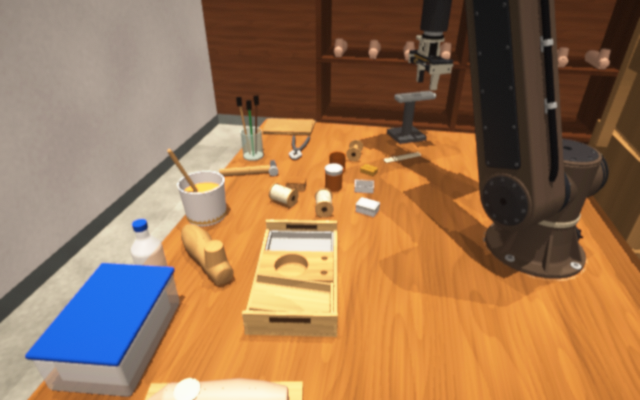

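The top view shows full reels at (338,153) and (331,196), the lidded jar at (377,198) and the open jar at (415,198). The bare reel is at (454,213), the lidded tin at (337,237) and the open tin at (377,231). The caddy spans (173-286, 155-227), with chute, block and tray from left to right. I'll take a close crop and depth measurements next.

Run:
```python
from h import *
s=dict(np.load('top1.npz')); P=cloud(s)
im=cv2.cvtColor(s['pixels'],cv2.COLOR_RGB2BGR)[130:260,165:435]
im=cv2.resize(im,None,fx=2.95,fy=2.95,interpolation=cv2.INTER_CUBIC)
cv2.imwrite('pics/crop1.png',im)
# objects by height above bench
print('bench z',np.nanmedian(P[245:255,300:330,2]))
H=((P[...,2]>0.011)).astype(np.uint8)
H[:135]=0;H[262:]=0;H[:,:165]=0;H[:,475:]=0
n,l,st,c=cv2.connectedComponentsWithStats(H)
for i in range(1,n):
    if st[i,4]<40: continue
    m=l==i; q=P[m]; z=np.nanpercentile(q[:,2],90)
    (cx,cy),wh,a=cv2.minAreaRect(np.float32(q[q[:,2]>0.5*z][:,:2])*1000)
    print(c[i].round(1),st[i,4],'z90 %.3f max %.3f'%(z,np.nanmax(q[:,2])),'xy',round(cx),round(cy),np.round(wh),round(a,1))
for u in range(176,288,6): print(u,[int(round(1000*P[v,u,2])) for v in range(158,230,6)], P[190,u,:2].round(3))
```

```text
bench z -0.0013351540689043873
[221.8 138.2] 135 z90 0.053 max 0.061 xy 722 257 [26. 59.] 5.5
[448.3 142.8] 349 z90 0.018 max 0.021 xy 731 -433 [ 47. 141.] 1.8
[337.6 153. ] 407 z90 0.050 max 0.056 xy 687 -87 [52. 73.] 67.2
[367.2 159.7] 266 z90 0.031 max 0.034 xy 671 -177 [59. 38.] 2.9
[226.  191.3] 6323 z90 0.050 max 0.067 xy 569 232 [184. 313.] 9.0
[330.3 195.1] 379 z90 0.050 max 0.056 xy 562 -66 [52. 72.] 13.6
[415.5 196.3] 211 z90 0.060 max 0.064 xy 561 -316 [55. 54.] 65.4
[375.8 197.6] 338 z90 0.074 max 0.077 xy 555 -199 [54. 54.] 0.4
[454.2 212.9] 296 z90 0.049 max 0.055 xy 515 -434 [75. 50.] 88.6
[381.2 230.8] 45 z90 0.023 max 0.025 xy 459 -214 [59. 29.] 6.6
[415.3 233.3] 217 z90 0.021 max 0.026 xy 452 -323 [36. 52.] 65.0
[335.9 237.4] 286 z90 0.029 max 0.032 xy 436 -86 [42. 59.] 72.5
176 [-2, -3, 58, 60, 60, 55, 59, 59, 60, 60, 1, 1] [0.566 0.383]
182 [0, -3, 44, 39, 35, 34, 31, 36, 37, 42, 47, 38] [0.568 0.373]
188 [3, -1, 41, 37, 37, 32, 30, 28, 27, 22, 21, 43] [0.568 0.355]
194 [-3, 0, 42, 41, 34, 35, 30, 30, 29, 25, 18, 8] [0.569 0.338]
200 [-2, 36, 41, 36, 36, 26, 28, 25, 28, 22, 20, 38] [0.569 0.319]
206 [0, 35, 61, 37, 35, 35, 28, 25, 22, 23, 18, 36] [0.57  0.303]Traceback (most recent call last):
  File "<stdin>", line 16, in <module>
ValueError: cannot convert float NaN to integer
```

View pics/crop1.png

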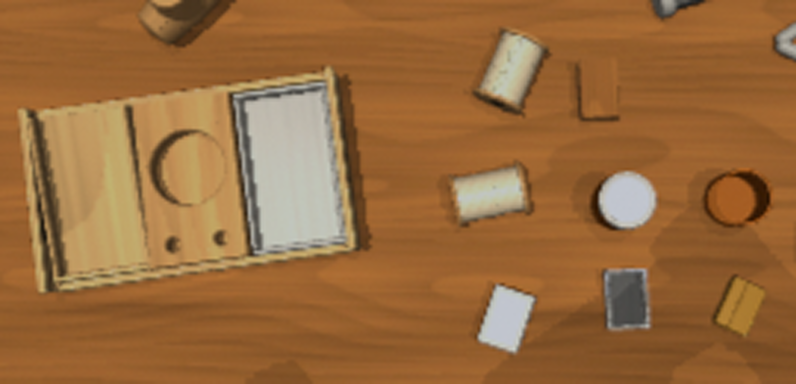

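Run:
```python
from h import *
s=dict(np.load('top1.npz')); P=cloud(s)*1000
for nm,x,y,zt in(('reel1',687,-87,30),('reel2',562,-66,30),('tin',436,-86,18),('jar',555,-199,60)):
    q=P[(abs(P[...,0]-x)<60)&(abs(P[...,1]-y)<55)&(P[...,2]>zt)&(P[...,2]<90)][:,:2]
    m,e=cv2.PCACompute(np.float32(q),None); hull=cv2.minAreaRect(np.float32(q))
    pr=(q-m)@e.T
    print(nm,len(q),'mean',m.round(1),'axis',np.degrees(np.arctan2(e[0,1],e[0,0])).round(1),'ext',np.percentile(pr,[1,99],axis=0).round(1).tolist(),'rect',np.round(hull[0],1),hull[1],hull[2])
# colour outline on rectified plane
hsv=cv2.cvtColor(s['pixels'],cv2.COLOR_RGB2HSV)
for nm,(u,v),zt in(('reel1',(338,153),45),('reel2',(330,196),45),('tin',(337,237),28),('jar',(377,198),72)):
    m=(hsv[...,1]<95)&(hsv[...,2]>150)
    k=np.zeros_like(m);k[v-22:v+22,u-22:u+22]=1;m&=k.astype(bool)
    vs,us=np.nonzero(m); q=np.array([ray(s,a,b,zt/1000)[:2]*1000 for a,b in zip(us,vs)],np.float32)
    r=cv2.minAreaRect(q);mm,e=cv2.PCACompute(q,None)
    print(nm,len(q),q.mean(0).round(1),np.round(r[0],1),np.round(r[1],1),round(r[2],1),'pca',np.degrees(np.arctan2(e[0,1],e[0,0])).round(1))
c=np.array([569,232]);t=np.radians(9);A=np.array([[np.cos(t),np.sin(t)],[-np.sin(t),np.cos(t)]])
L=(P[...,:2]-c)@A.T; Z=P[...,2]
inn=(abs(L[...,0])<100)&(abs(L[...,1])<165)
r=cv2.minAreaRect(np.float32(P[...,:2][inn&(Z>25)&(Z<70)]));print('caddy',r)
for lo in range(-162,162,6):
    b=inn&(L[...,1]>=lo)&(L[...,1]<lo+6)
    print(lo+3,[int(np.nanmedian(np.append(Z[b&(abs(L[...,0]-x)<9)],0))) for x in (-60,-20,12,40,60)],end=' ')
w=inn&(abs(L[...,1])<45)&(abs(L[...,0]-12)<45)&(Z<34)
print('\nwell floor',w.sum(),L[w].mean(0),np.percentile(L[w],[2,98],axis=0))
w=inn&(L[...,1]<-48)&(Z<19)&(Z>5)&(abs(L[...,0])<85)
print('tray',w.sum(),L[w].mean(0),np.percentile(L[w],[2,98],axis=0))
```

```text
reel1 382 mean [[687.  -86.3]] axis -22.2 ext [[-35.6, -22.3], [35.5, 22.8]] rect [687.5 -86.4] (51.97571563720703, 72.43883514404297) 67.496337890625
reel2 369 mean [[560.7 -66.6]] axis 102.4 ext [[-34.7, -21.8], [35.7, 22.5]] rect [561.1 -66.2] (50.803531646728516, 71.47843933105469) 12.682629585266113
tin 286 mean [[436.6 -85.6]] axis -17.7 ext [[-29.3, -20.5], [29.2, 20.6]] rect [436.5 -85.7] (41.54901885986328, 58.83739471435547) 72.5415267944336
jar 298 mean [[ 555.1 -199.1]] axis 118.6 ext [[-26.6, -25.3], [26.4, 25.8]] rect [ 555.8 -199.1] (51.94443130493164, 53.52124786376953) 0.6206539273262024
reel1 268 [687.8 -87.3] [688.3 -87.4] [38.2 62.9] 67.1 pca -23.3
reel2 287 [560.4 -66.9] [560.5 -67.2] [38.1 65.1] 12.4 pca 101.9
tin 274 [435.9 -86.1] [435.8 -86.7] [42.  57.7] 72.5 pca -18.4
jar 284 [ 555.2 -200.5] [ 555.4 -200.3] [52.3 52.7] 27.2 pca 90.2
caddy ((569.1510009765625, 231.9305877685547), (183.66912841796875, 313.3856201171875), 9.000866889953613)
-159 [0, 2, 1, 2, 1] -153 [59, 59, 58, 57, 59] -147 [58, 34, 56, 56, 46] -141 [27, 27, 30, 22, 29] -135 [11, 11, 12, 11, 1
[... 708 characters left out ...]
, 38, 45, 47] 45 [46, 46, 47, 47, 46] 51 [43, 48, 52, 56, 55] 57 [0, 29, 17, 20, 42] 63 [21, 27, 32, 36, 38] 69 [19, 25, 32, 36, 39] 75 [19, 27, 32, 36, 39] 81 [20, 26, 31, 35, 37] 87 [20, 26, 32, 35, 40] 93 [20, 25, 32, 35, 39] 99 [20, 28, 32, 35, 39] 105 [20, 28, 32, 36, 40] 111 [20, 28, 32, 35, 40] 117 [21, 26, 31, 35, 39] 123 [20, 27, 32, 37, 41] 129 [21, 26, 31, 37, 39] 135 [20, 27, 32, 35, 39] 141 [30, 37, 38, 45, 48] 147 [49, 52, 53, 59, 59] 153 [58, 58, 58, 59, 59] 159 [0, 0, 0, 0, 27] 
well floor 482 [14.20942114  4.46684121] [[-19.54446524 -28.42838819]
 [ 47.23540639  36.26049082]]
tray 1470 [  0.14266964 -97.63679583] [[ -74.60900478 -139.00119064]
 [  75.46519058  -55.6408095 ]]
```

```bash
python3 -m pendant '[[[28,55,0,0,0,7.8],[56,110,0,0,0,15.6],[84,164,0,0,0,23.4],[112,219,0,0,0,31.2],[140,274,-20,0,0,39],[168,329,-40,0,0,46.8],[196,383,-60,0,0,54.6],[224,438,-80,0,0,62.4],[252,493,-97,0,0,70],[280,547.5,-97,0,0,77.8]]]' -1; python3 -m pendant '[[[0,0,0,0,0,0],[0,0,0,0,0,0],[0,0,0,0,0,0]]]'
python3 -c "
from h import *
o=get_obs();print(o['tool_pos'],o['orientation'],o['joint_pos'].round(1),o['force'])"
```

```text
clock: 1.35
tool_pos: [0.5569, -0.072, 0.1284]
orientation: [180.0, -0.1, -167.3]
force: [0.9, -0.8, 0.4]
opening: 0.0877
clock: 1.72
tool_pos: [0.5567, -0.0746, 0.1299]
orientation: [180.0, -0.0, -167.7]
force: [0.5, -0.3, 0.8]
opening: 0.0873
[ 0.5567377  -0.07464063  0.12988455] [ 1.79995618e+02 -1.64001983e-02 -1.67670981e+02] [ 12.3  14.7 -21.3  -0.  -54.    0. ] [ 0.53300094 -0.34451083  0.7879992 ]
```

```bash
python3 -m pendant '[[[4.3,8,0,0,0,0],[4.3,8,-30,0,0,0],[4.3,8,-60,0,0,0],[4.3,8,-60,0,0,0],[4.3,8,-60,0,0,0]]]'
python3 - <<'E'
from h import *
o=get_obs();print(o['tool_pos'],o['orientation'])
s=snap('top'); t=snap('side')
a=cv2.resize(s['pixels'][140:255,270:430],None,fx=2.5,fy=2.5,interpolation=2);b=cv2.resize(t['pixels'][120:260,230:430],None,fx=2,fy=2,interpolation=2)
h=max(a.shape[0],b.shape[0]);f=lambda i:np.pad(i,((0,h-i.shape[0]),(0,0),(0,0)))
cv2.imwrite('pics/c2.png',cv2.cvtColor(np.hstack([f(a),f(b)]),4))
E
```

```text
clock: 2.35
tool_pos: [0.5624, -0.0659, 0.071]
orientation: [-180.0, 0.1, -167.6]
force: [-0.5, 0.4, -0.0]
opening: 0.0873
[ 0.56238094 -0.06593403  0.0709595 ] [-1.79976436e+02  6.06879555e-02 -1.67584187e+02]
```

View pics/c2.png

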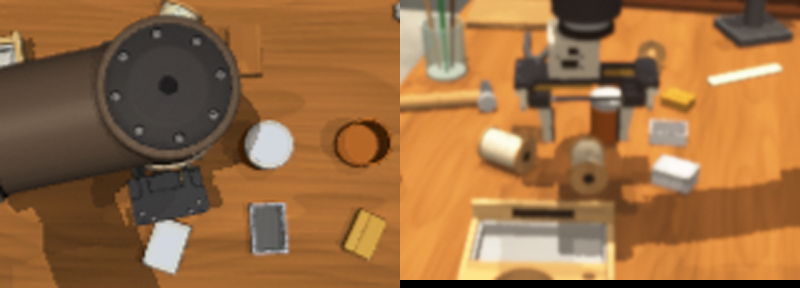

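The top view is blocked by the arm. The side view (right half) shows the open fingers on either side of the near reel at about (590,165), so I'll go down and grip.

```bash
python3 -m pendant '[[[0,0,-25,0,0,0],[0,0,-45,0,0,0],[0,0,-56,0,0,0],[0,0,-56,0,0,0]]]'; python3 -m pendant '[[[0,0,0,0,0,0],[0,0,0,0,0,0],[0,0,0,0,0,0],[0,0,0,0,0,0],[0,0,0,0,0,0],[0,0,0,0,0,0]]]' 1
```

```text
clock: 2.95
tool_pos: [0.5616, -0.0658, 0.0139]
orientation: [-180.0, -0.0, -167.6]
force: [0.5, 0.3, 0.2]
opening: 0.0878
clock: 3.7
tool_pos: [0.5616, -0.0658, 0.0139]
orientation: [-180.0, -0.0, -167.6]
force: [-0.7, -0.4, 1.8]
opening: 0.0443
```

```bash
python3 -m pendant '[[[0,0,45,0,0,0],[0,0,100,0,0,0],[3,50,130,0,0,-0.4],[6,110,130,0,0,-1],[10,170,130,0,0,-1.5],[14,230,130,0,0,-2],[18,290,130,0,0,-2.5],[22,345,130,0,0,-3],[24.6,400,130,0,0,-3.4],[24.6,400,130,0,0,-3.4]]]'; python3 -m pendant '[[[0,0,0,0,0,0],[0,0,0,0,0,0],[0,0,0,0,0,0]]]'
```

```text
clock: 4.95
tool_pos: [0.5857, 0.3379, 0.1427]
orientation: [-180.0, -0.0, -170.8]
force: [-0.6, -1.6, -0.9]
opening: 0.0445
clock: 5.32
tool_pos: [0.5864, 0.3332, 0.1442]
orientation: [180.0, 0.0, -171.0]
force: [-0.2, 0.3, -0.9]
opening: 0.0444
```

```bash
python3 -m pendant '[[[0,1.3,-40,0,0,0],[0,1.3,-70,0,0,0],[0,1.3,-80,0,0,0],[0,1.3,-80,0,0,0]]]'
python3 - <<'E'
from h import *
t=snap('side')
b=cv2.resize(t['pixels'][160:340,200:400],None,fx=3,fy=3,interpolation=2)
cv2.imwrite('pics/c3.png',cv2.cvtColor(b,4))
E
```

```text
clock: 5.82
tool_pos: [0.5864, 0.3351, 0.064]
orientation: [-180.0, -0.0, -171.0]
force: [0.8, -0.1, -1.0]
opening: 0.0444
```

View pics/c3.png

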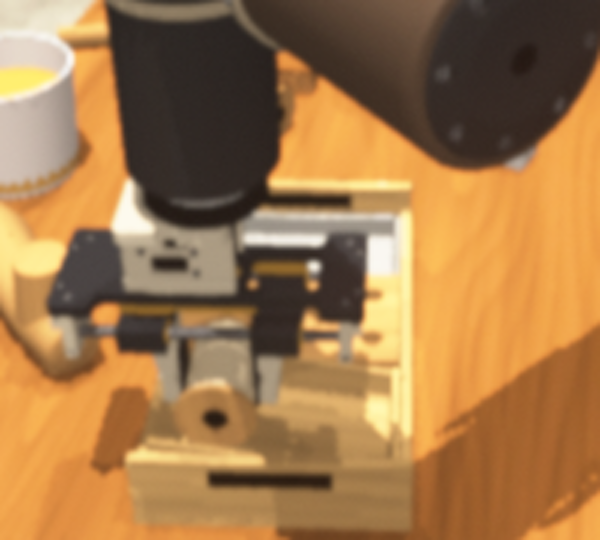

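The side view shows the held reel across the chute near its rear, inside both walls, with its flange at (213,415). I'll lower it, open part way and lift.

```bash
python3 -m pendant '[[[0,0,-6,0,0,0],[0,0,-10,0,0,0],[0,0,-10,0,0,0]]]'; python3 -m pendant '[[[0,0,0,0,0,0],[0,0,0,0,0,0],[0,0,0,0,0,0],[0,0,0,0,0,0]]]' -0.42;  python3 -m pendant '[[[0,0,15,0,0,0],[0,0,30,0,0,0],[0,0,60,0,0,0],[0,0,100,0,0,0],[0,0,100,0,0,0]]]'
```

```text
clock: 6.25
tool_pos: [0.5861, 0.3355, 0.0538]
orientation: [-180.0, -0.0, -171.0]
force: [-0.1, -0.2, -0.8]
opening: 0.0443
clock: 6.75
tool_pos: [0.5862, 0.3356, 0.054]
orientation: [180.0, 0.0, -171.0]
force: [-0.3, 0.0, 0.0]
opening: 0.0626
clock: 7.38
tool_pos: [0.5883, 0.3371, 0.1596]
orientation: [179.8, 0.4, -170.9]
force: [-0.3, 0.6, -0.0]
opening: 0.0624
```

```bash
python3 -m pendant '[[[8,-40,0,0,0,6],[20,-90,0,0,0,12],[32,-140,0,0,0,18],[44,-190,0,0,0,25],[56,-240,0,0,0,32],[68,-290,0,0,0,39],[80,-340,0,0,0,46],[92,-385,0,0,0,53],[101,-422,0,0,0,58.2],[101,-422,0,0,0,58.2]]]' -1; python3 -m pendant '[[[0,0,0,0,0,0],[0,0,0,0,0,0],[0,0,0,0,0,0]]]'
python3 - <<'E'
from h import *
s=snap('top'); t=snap('side')
a=cv2.resize(s['pixels'][140:240,160:300],None,fx=2.8,fy=2.8,interpolation=2);b=cv2.resize(t['pixels'][120:340,220:420],None,fx=2,fy=2,interpolation=2)
h=max(a.shape[0],b.shape[0]);f=lambda i:np.pad(i,((0,h-i.shape[0]),(0,0),(0,0)))
cv2.imwrite('pics/c4.png',cv2.cvtColor(np.hstack([f(a),f(b)]),4))
E
```

```text
clock: 8.62
tool_pos: [0.6873, -0.0892, 0.154]
orientation: [-180.0, -0.0, -112.9]
force: [-0.7, -0.5, -0.7]
opening: 0.0877
clock: 9.0
tool_pos: [0.6872, -0.0854, 0.1542]
orientation: [-180.0, 0.0, -112.7]
force: [0.3, -0.5, 1.3]
opening: 0.0874
```

View pics/c4.png

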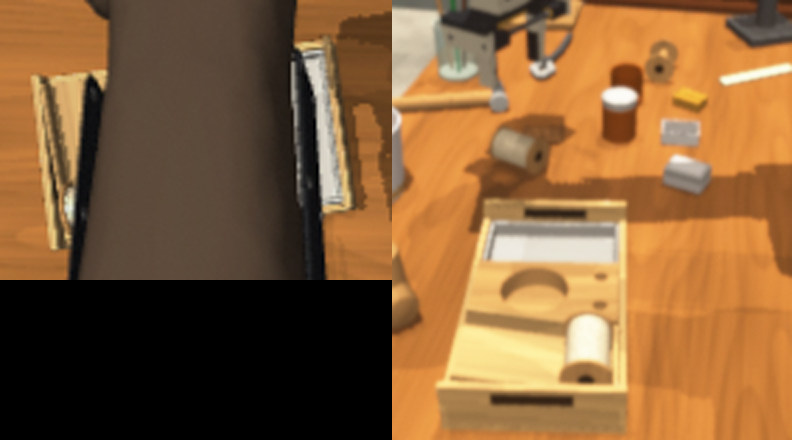

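The side view shows reel one lying crosswise at the front stop, at (587,350). The second reel is untouched at (520,150), below the gripper, so I'll go down and grip it.

```bash
python3 -m pendant '[[[0,-1.3,-45,0,0,0],[0,-1.3,-90,0,0,0],[0,-1.3,-120,0,0,0],[0,-1.3,-140,0,0,0],[0,-1.3,-140,0,0,0]]]'; python3 -m pendant '[[[0,0,0,0,0,0],[0,0,0,0,0,0],[0,0,0,0,0,0],[0,0,0,0,0,0],[0,0,0,0,0,0],[0,0,0,0,0,0]]]' 1
```

```text
clock: 9.72
tool_pos: [0.6864, -0.0876, 0.0125]
orientation: [179.9, -0.1, -112.8]
force: [-0.0, -0.1, 0.5]
opening: 0.0876
clock: 10.48
tool_pos: [0.6873, -0.0878, 0.0141]
orientation: [-180.0, 0.0, -112.8]
force: [0.1, 0.6, 1.9]
opening: 0.0444
```

```bash
python3 -m pendant '[[[0,0,45,0,0,0],[0,0,100,0,0,0],[-10,50,140,0,0,-7],[-22,105,140,0,0,-15],[-34,160,140,0,0,-23],[-46,215,140,0,0,-31],[-58,270,140,0,0,-39],[-72,325,140,0,0,-47],[-86,375,140,0,0,-54],[-98,422.5,140,0,0,-58.2]]]'; python3 -m pendant '[[[0,0,0,0,0,0],[0,0,0,0,0,0],[0,0,0,0,0,0]]]'; python3 -m pendant '[[[0,0,0,0,0,0]]]'
```

```text
clock: 11.72
tool_pos: [0.5882, 0.3364, 0.1536]
orientation: [-180.0, -0.0, -171.1]
force: [0.5, -0.7, -1.8]
opening: 0.0443
clock: 12.1
tool_pos: [0.5894, 0.3337, 0.1538]
orientation: [-180.0, -0.0, -171.0]
force: [-0.2, -0.6, -0.9]
opening: 0.0445
clock: 12.22
tool_pos: [0.5896, 0.3337, 0.154]
orientation: [180.0, -0.0, -171.0]
force: [0.4, 0.3, -1.0]
opening: 0.0442
```

```bash
python3 -m pendant '[[[0,1,-45,0,0,0],[0,1,-80,0,0,0],[0,1,-93,0,0,0],[0,1,-98,0,0,0],[0,1,-98,0,0,0],[0,1,-98,0,0,0]]]'; python3 -m pendant '[[[0,0,0,0,0,0],[0,0,0,0,0,0],[0,0,0,0,0,0],[0,0,0,0,0,0]]]' -0.42;  python3 -m pendant '[[[0,0,15,0,0,0],[0,0,30,0,0,0],[0,0,60,0,0,0],[0,0,100,0,0,0],[0,0,100,0,0,0]]]'
```

```text
clock: 12.98
tool_pos: [0.5899, 0.3363, 0.0574]
orientation: [179.9, 0.1, -171.0]
force: [0.5, 0.1, -1.0]
opening: 0.0443
clock: 13.48
tool_pos: [0.5892, 0.3358, 0.056]
orientation: [180.0, 0.0, -171.0]
force: [-0.2, 0.1, 0.6]
opening: 0.0618
clock: 14.1
tool_pos: [0.5913, 0.3373, 0.1616]
orientation: [179.8, 0.4, -170.9]
force: [-0.3, 1.1, 0.2]
opening: 0.0621
```

```bash
python3 -m pendant '[[[-2,-45,0,0,0,0],[-5,-100,0,0,0,0],[-9,-155,0,0,0,0],[-13,-210,0,0,0,0],[-17,-265,0,0,0,0],[-21,-320,0,0,0,0],[-25,-375,0,0,0,0],[-29,-430,0,0,0,0],[-32,-485,0,0,0,0],[-34,-534.5,0,0,0,0]]]' -1; python3 -m pendant '[[[0,0,0,0,0,0],[0,0,0,0,0,0],[0,0,0,0,0,0]]]'
python3 - <<'E'
from h import *
s=snap('top'); t=snap('side')
a=cv2.resize(s['pixels'][140:260,160:300],None,fx=2.8,fy=2.8,interpolation=2);b=cv2.resize(t['pixels'][120:340,220:420],None,fx=2,fy=2,interpolation=2)
h=max(a.shape[0],b.shape[0]);f=lambda i:np.pad(i,((0,h-i.shape[0]),(0,0),(0,0)))
cv2.imwrite('pics/c5.png',cv2.cvtColor(np.hstack([f(a),f(b)]),4))
E
```

```text
clock: 15.35
tool_pos: [0.5549, -0.2007, 0.1567]
orientation: [-180.0, 0.1, -171.0]
force: [1.2, 0.6, 0.4]
opening: 0.0877
clock: 15.72
tool_pos: [0.5554, -0.1978, 0.1562]
orientation: [180.0, 0.0, -170.9]
force: [-0.1, 1.3, -0.7]
opening: 0.0874
```

View pics/c5.png

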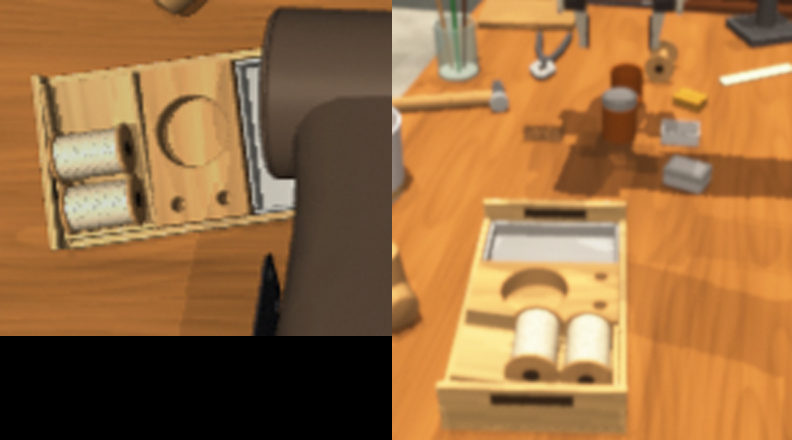

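Both reels are in the chute, one behind the other. In the top view they are at (98,205) and (92,155). The jar comes next.

```bash
python3 -m pendant '[[[0,-1.5,0,0,0,0],[0,-1.5,-45,0,0,0],[0,-1.5,-85,0,0,0],[0,-1.5,-105,0,0,0],[0,-1.5,-116,0,0,0],[0,-1.5,-116,0,0,0]]]'; python3 -m pendant '[[[0,0,0,0,0,0],[0,0,0,0,0,0],[0,0,0,0,0,0],[0,0,0,0,0,0],[0,0,0,0,0,0],[0,0,0,0,0,0]]]' 1
```

```text
clock: 16.58
tool_pos: [0.5551, -0.2001, 0.0395]
orientation: [180.0, -0.1, -171.0]
force: [-0.3, -0.4, -0.2]
opening: 0.0875
clock: 17.32
tool_pos: [0.5548, -0.2004, 0.0402]
orientation: [-180.0, -0.0, -171.0]
force: [-3.4, 0.5, 5.8]
opening: 0.0549
```

```bash
python3 -m pendant '[[[0,0,20,0,0,0],[0,0,60,0,0,0],[0,0,100,0,0,0],[2,40,120,0,0,0],[5,95,120,0,0,0],[9,150,120,0,0,0],[13,205,120,0,0,0],[16,260,120,0,0,0],[19,315,120,0,0,0],[22,370,120,0,0,0]]]'; python3 -m pendant '[[[2,30,0,0,0,0],[3,50,0,0,0,0],[4,64,0,0,0,0],[4,64,0,0,0,0],[4,64,0,0,0,0],[4,64,0,0,0,0]]]'
```

```text
clock: 18.58
tool_pos: [0.577, 0.1717, 0.1596]
orientation: [180.0, -0.0, -171.0]
force: [1.6, 0.3, -1.0]
opening: 0.0552
clock: 19.32
tool_pos: [0.5813, 0.2329, 0.16]
orientation: [180.0, 0.0, -171.0]
force: [1.3, 0.4, -1.5]
opening: 0.0547
```

```bash
python3 -m pendant '[[[0,1,-30,0,0,0],[0,1,-55,0,0,0],[0,1,-66,0,0,0],[0,1,-66,0,0,0],[0,1,-66,0,0,0]]]'
python3 - <<'E'
from h import *
t=snap('side')
b=cv2.resize(t['pixels'][160:340,200:400],None,fx=3,fy=3,interpolation=2)
cv2.imwrite('pics/c6.png',cv2.cvtColor(b,4))
E
```

```text
clock: 19.95
tool_pos: [0.5819, 0.235, 0.095]
orientation: [180.0, 0.1, -171.0]
force: [0.1, 0.2, -1.6]
opening: 0.055
```

View pics/c6.png

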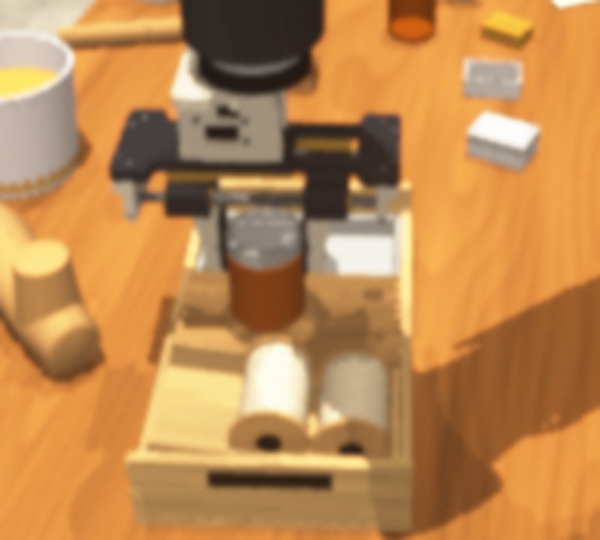

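The jar hangs upright over the well, its base at about (267,320) in the crop, which matches where the well is. I'll lower it slowly and watch the force.

```bash
python3 -m pendant '[[[0,0,-8,0,0,0],[0,0,-16,0,0,0],[0,0,-22,0,0,0],[0,0,-26,0,0,0],[0,0,-29,0,0,0],[0,0,-31,0,0,0],[0,0,-31,0,0,0],[0,0,-31,0,0,0]]]';python3 -m pendant '[[[0,0,-1,0,0,0],[0,0,-2,0,0,0],[0,0,-2,0,0,0]]]'
```

```text
clock: 21.0
tool_pos: [0.5813, 0.2348, 0.0631]
orientation: [180.0, 0.0, -171.0]
force: [0.3, 0.1, -1.9]
opening: 0.0554
clock: 21.38
tool_pos: [0.5812, 0.2347, 0.0608]
orientation: [-180.0, -0.0, -171.0]
force: [1.1, 0.4, -1.8]
opening: 0.0555
```

```bash
python3 -m pendant '[[[0,0,-0.5,0,0,0],[0,0,-1,0,0,0],[0,0,-1,0,0,0],[0,0,-1,0,0,0]]]';python3 -m pendant '[[[0,0,-0.3,0,0,0],[0,0,-0.6,0,0,0],[0,0,-0.6,0,0,0],[0,0,-0.6,0,0,0]]]'
```

```text
clock: 21.88
tool_pos: [0.5812, 0.2348, 0.0603]
orientation: [180.0, 0.0, -171.0]
force: [-1.8, -0.2, 4.5]
opening: 0.0549
clock: 22.38
tool_pos: [0.5812, 0.2348, 0.0602]
orientation: [180.0, 0.0, -171.0]
force: [-4.0, -1.0, 9.1]
opening: 0.055
```

Contact with the well floor shows in the force. Opening and lifting.

```bash
python3 -m pendant '[[[0,0,0,0,0,0],[0,0,0,0,0,0],[0,0,0,0,0,0],[0,0,0,0,0,0],[0,0,0,0,0,0]]]' -0.65; python3 -m pendant '[[[0,0,10,0,0,0],[0,0,35,0,0,0],[0,0,70,0,0,0],[0,0,110,0,0,0],[0,0,110,0,0,0]]]'; python3 -m pendant '[[[0,0,0,0,0,0],[0,0,0,0,0,0]]]'
```

```text
clock: 23.0
tool_pos: [0.5812, 0.2347, 0.0592]
orientation: [-180.0, -0.0, -171.0]
force: [1.2, 0.2, -0.5]
opening: 0.0724
clock: 23.62
tool_pos: [0.5832, 0.2359, 0.1741]
orientation: [179.8, 0.4, -170.9]
force: [-0.2, 0.2, -0.1]
opening: 0.072
clock: 23.88
tool_pos: [0.5807, 0.2344, 0.1684]
orientation: [-180.0, -0.1, -171.0]
force: [0.2, -0.6, -0.9]
opening: 0.0724
```

```bash
python3 -m pendant '[[[-10,-25,0,0,0,5],[-26,-60,0,0,0,12],[-44,-100,0,0,0,20],[-62,-140,0,0,0,28],[-80,-180,0,0,0,36],[-98,-220,0,0,0,44],[-116,-260,0,0,0,52],[-134,-300,-20,0,0,59],[-144.5,-320.4,-40,0,0,63],[-144.5,-320.4,-60,0,0,63]]]' -1; python3 -m pendant '[[[0,0,0,0,0,0],[0,0,0,0,0,0],[0,0,0,0,0,0]]]'
python3 - <<'E'
from h import *
s=snap('top'); t=snap('side')
a=cv2.resize(s['pixels'][140:260,160:300],None,fx=2.8,fy=2.8,interpolation=2);b=cv2.resize(t['pixels'][120:340,220:420],None,fx=2,fy=2,interpolation=2)
h=max(a.shape[0],b.shape[0]);f=lambda i:np.pad(i,((0,h-i.shape[0]),(0,0),(0,0)))
cv2.imwrite('pics/c7.png',cv2.cvtColor(np.hstack([f(a),f(b)]),4))
E
```

```text
clock: 25.12
tool_pos: [0.4353, -0.0871, 0.1083]
orientation: [179.9, -0.0, -108.0]
force: [0.7, 0.1, -0.7]
opening: 0.0878
clock: 25.5
tool_pos: [0.4374, -0.0853, 0.11]
orientation: [-179.9, 0.0, -107.9]
force: [0.5, -0.0, -0.0]
opening: 0.0877
```

View pics/c7.png

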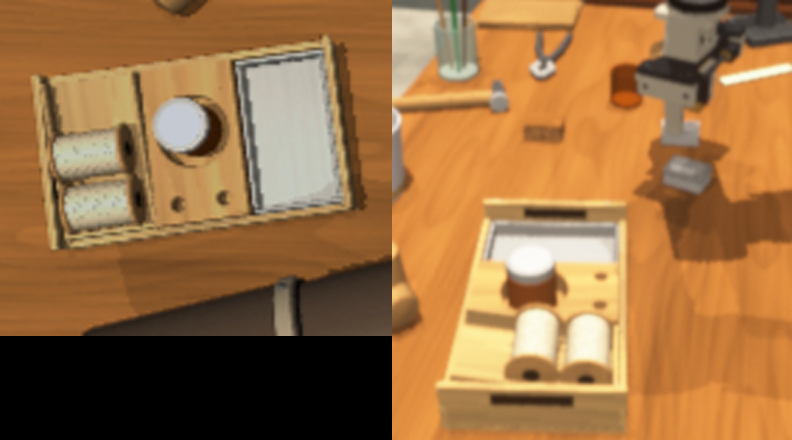

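The jar stands upright in its well, lid at (182,125) in the top crop, and the reels haven't moved. The gripper is above the tin at (688,175) in the side crop.

```bash
python3 -m pendant '[[[-1,-0.7,-30,0,0,0],[-1,-0.7,-70,0,0,0],[-1,-0.7,-95,0,0,0],[-1,-0.7,-104,0,0,0],[-1,-0.7,-104,0,0,0],[-1,-0.7,-104,0,0,0]]]'; python3 -m pendant '[[[0,0,0,0,0,0],[0,0,0,0,0,0],[0,0,0,0,0,0],[0,0,0,0,0,0],[0,0,0,0,0,0],[0,0,0,0,0,0]]]' 1
```

```text
clock: 26.35
tool_pos: [0.4366, -0.0861, 0.0063]
orientation: [-179.9, 0.0, -108.0]
force: [0.0, -0.3, -0.7]
opening: 0.0876
clock: 27.1
tool_pos: [0.4357, -0.0864, 0.0053]
orientation: [180.0, -0.0, -108.0]
force: [-0.1, -0.5, 0.6]
opening: 0.0419
```

```bash
python3 -m pendant '[[[0,0,30,0,0,0],[0,0,75,0,0,0],[12,15,125,0,0,-7],[34,45,140,0,0,-16],[56,80,140,0,0,-25],[80,115,140,0,0,-34],[103,150,140,0,0,-43],[126,187,140,0,0,-52],[142,212,140,0,0,-60],[148.5,222,140,0,0,-63]]]'; python3 -m pendant '[[[0,0,0,0,0,0],[0,0,0,0,0,0],[0,0,0,0,0,0]]]'; python3 -m pendant '[[[0,0,-35,0,0,0],[0,0,-65,0,0,0],[0,0,-95,0,0,0],[0,0,-95,0,0,0],[0,0,-95,0,0,0]]]'
python3 - <<'E'
from h import *
t=snap('side')
b=cv2.resize(t['pixels'][160:340,200:400],None,fx=3,fy=3,interpolation=2)
cv2.imwrite('pics/c8.png',cv2.cvtColor(b,4))
E
```

```text
clock: 28.35
tool_pos: [0.5845, 0.1371, 0.1443]
orientation: [-180.0, -0.1, -171.1]
force: [0.4, -0.1, -2.2]
opening: 0.0413
clock: 28.72
tool_pos: [0.5838, 0.135, 0.1453]
orientation: [180.0, -0.0, -171.0]
force: [-0.2, 0.2, -1.2]
opening: 0.0416
clock: 29.35
tool_pos: [0.5849, 0.1357, 0.0515]
orientation: [180.0, 0.1, -171.0]
force: [-0.3, -0.6, -1.1]
opening: 0.0417
```

View pics/c8.png

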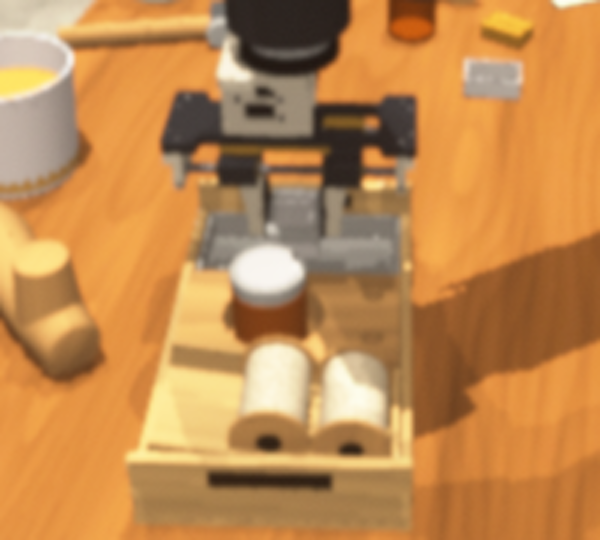

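The tin hangs over the tray, between the fingers at (295,215). I'll lower it to the floor.

```bash
python3 -m pendant '[[[0,0,-12,0,0,0],[0,0,-22,0,0,0],[0,0,-29,0,0,0],[0,0,-30,0,0,0],[0,0,-30,0,0,0]]]'; python3 -m pendant '[[[0,0,-0.7,0,0,0],[0,0,-1.4,0,0,0],[0,0,-1.4,0,0,0],[0,0,-1.4,0,0,0]]]'
```

```text
clock: 30.02
tool_pos: [0.5843, 0.1357, 0.0202]
orientation: [-180.0, -0.0, -171.0]
force: [-0.9, 0.0, -2.1]
opening: 0.0418
clock: 30.52
tool_pos: [0.5842, 0.1357, 0.019]
orientation: [180.0, 0.0, -171.0]
force: [-0.1, -0.6, -1.2]
opening: 0.0412
```

```bash
python3 -m pendant '[[[0,0,-0.5,0,0,0],[0,0,-0.8,0,0,0],[0,0,-0.8,0,0,0]]]'; python3 -m pendant '[[[0,0,0,0,0,0],[0,0,0,0,0,0],[0,0,0,0,0,0],[0,0,0,0,0,0],[0,0,0,0,0,0]]]' -0.5; python3 -m pendant '[[[0,0,10,0,0,0],[0,0,40,0,0,0],[0,0,80,0,0,0],[0,0,130,0,0,0],[-15,-40,140,0,0,0],[-30,-95,140,0,0,0],[-45,-150,140,0,0,0],[-60,-205,140,0,0,0],[-75,-260,140,0,0,0],[-80,-310,140,0,0,0]]]' ; python3 -m pendant '[[[-5,-50,0,0,0,0],[-10,-100,0,0,0,0],[-10,-100,0,0,0,0],[-10,-100,0,0,0,0],[-10,-100,0,0,0,0]]]'
python3 - <<'E'
from h import *
s=snap('top'); t=snap('side')
a=cv2.resize(s['pixels'][130:260,160:320],None,fx=2.5,fy=2.5,interpolation=2);b=cv2.resize(t['pixels'][120:340,220:420],None,fx=2,fy=2,interpolation=2)
h=max(a.shape[0],b.shape[0]);f=lambda i:np.pad(i,((0,h-i.shape[0]),(0,0),(0,0)))
cv2.imwrite('pics/c9.png',cv2.cvtColor(np.hstack([f(a),f(b)]),4))
P=cloud(s)*1000;c=np.array([569,232]);q=np.radians(9);A=np.array([[np.cos(q),np.sin(q)],[-np.sin(q),np.cos(q)]])
L=(P[...,:2]-c)@A.T;Z=P[...,2]
for n,m in (('tin',(abs(L[...,0])<70)&(abs(L[...,1]+97)<40)&(Z>30)),('jar',(abs(L[...,0])<80)&(abs(L[...,1])<45)&(Z>70)),('reels',(abs(L[...,0])<90)&(abs(L[...,1]-98)<42)&(Z>64))):
    print(n,m.sum(),np.percentile(L[m],[2,50,98],axis=0).round().tolist(),'top',np.percentile(Z[m],[5,50,95]).round(1))
E
```

```text
clock: 30.9
tool_pos: [0.5842, 0.1357, 0.0183]
orientation: [180.0, 0.0, -171.0]
force: [-1.7, -0.4, 1.9]
opening: 0.0414
clock: 31.52
tool_pos: [0.5842, 0.1356, 0.0181]
orientation: [-180.0, 0.0, -171.0]
force: [1.0, 0.4, 0.2]
opening: 0.0656
clock: 32.78
tool_pos: [0.5033, -0.1761, 0.1593]
orientation: [-180.0, 0.1, -171.0]
force: [1.8, 0.2, -0.4]
opening: 0.0655
clock: 33.4
tool_pos: [0.4944, -0.2735, 0.1585]
orientation: [-180.0, 0.0, -170.9]
force: [0.4, 0.2, 0.3]
opening: 0.0655
tin 294 [[-18.0, -125.0], [2.0, -97.0], [22.0, -67.0]] top [36.9 40.3 43.7]
jar 338 [[-12.0, -26.0], [13.0, -1.0], [38.0, 25.0]] top [78.4 91.4 94.5]
reels 757 [[-68.0, 63.0], [-16.0, 100.0], [22.0, 135.0]] top [65.6 73.  82.2]
```

View pics/c9.png

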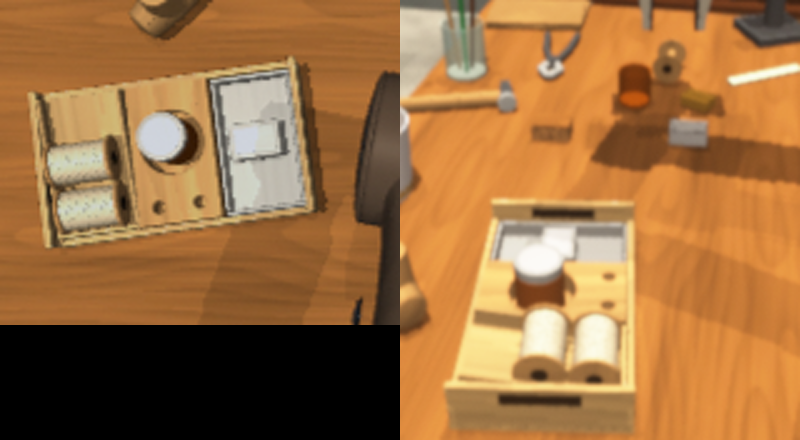

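The tin lies flat in the tray at (257,140), the jar stands in its well and both reels are at the stop. The empties are where they were and the robot is clear.

```bash
python3 -c "
from plant import *
print(close_job())"
```

```text
the job is handed in; nothing more can be done
None
```

The caddy is restocked and the job is handed in, with about 33 s of the 120 s used. I placed things in the order asked: both thread reels, the paste jar, then the tack tin.

My last check was a pair of camera views plus depth, taken before handing in:
- **Reels:** both lie crosswise in the chute, one behind the other, with the first at the front stop.
- **Jar:** it stands upright in its well. Its lid top measured 91 mm, against 92 mm expected. I lowered it until the force showed contact with the well floor (about 9 N), then opened the fingers.
- **Tin:** it lies flat, lid up, near the middle of the tray. Its top measured 40 mm, against 41 mm expected.
- **Empties:** the bare reel, open jar and open tin looked unmoved. I judged this by eye from the side view and did not measure it.

No check failed or disagreed. The gripper was clear of everything at the end.

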